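# Clear broken vials into the glass bin

## Robot

A 7-joint arm with a two-finger parallel gripper is mounted at the origin on the work surface. World frame = base frame: x ahead of the robot, y to its left, z up, the work surface at z = 0. Lengths are in mm, angles in degrees, forces in N, time in s.
With the tool pointing down it reaches from about 425 to 950 mm from the base axis. Payload 4.7 kg.
Tool frame: the origin (TCP) lies between the finger pads; the fingertips stand 8 mm ahead of it and the grasp point (between the pads) lies 11 mm behind it (r.tips_ahead is the distance from the TCP to the fingertips, in mm); z points along the fingers, x is the direction in which the jaws open and shut, and the axes are right-handed (so a half turn about z gives the same grasp; the last joint's range is limited). The gripper opens to 85 mm and grips with 20 to 120 N. Pads are 22 mm wide; open, the fingers measure 114 mm over their backs; the gripper's body (76 mm by 85 mm) begins 54 mm behind the grasp point. The pads swing forward as they close: fully open they stand 13 mm farther back than shut.
Start: joints at [-70.869, 26.849, -2.785, 87.806, 1.381, 65.374, -4.715], TCP at [239.514, 631.095, 239.335] pointing down, gripper open.
Joint ranges: [-148.3, 148.3], [-19.14, 114.17], [-79.39, 73.82], [5.75, 140.21], [-59.74, 239.74], [12.07, 113.84], [-152.46, 152.46]. Speed limits (degrees/s): [147.25, 147.25, 180, 180, 180, 180, 180].

## Interface

Orientations are given as [roll, pitch, yaw] about the fixed x, y, z axes, in that order (R = Rz(yaw) Ry(pitch) Rx(roll)).
In Python, from rig import r gives the robot as it stands.
- The arm moves only by the tool send_rows, never from a script. Its argument "rows" is a list of rows, each a list of 7 numbers: the shift along the tool's x, y, z in m, then the turn, a rotation vector about the tool's x, y, z in degrees, then the finger opening in m, from 0 to 0.0854. In form: [[dx, dy, dz, wx, wy, wz, jaw], ...]. A call has 1 to 20 rows; each row shifts and turns the commanded pose from where the row before left it, along the tool's axes as they then stand; what a row does not reach is not made up. A row lasts 1/8 s, in which the tool goes at most 62.5 mm and 10.7 degrees, less where a joint would pass 70% of its speed; a pose out of reach is approached as far as the arm can. A call is refused whole if a number of a shift passes 0.0625 or a number of a turn 10.7, either way. A call with a gripper value outside its range is refused whole. The fingers move at their own pace and stop on an object; "force" is the grip in N (left out, the last holds). Time passes only in rows, so rows that do not move let the fingers close. It gives the time, the measured TCP pose, the force and the opening at its end, in the units of the state.
- r.read_state(): the state, without advancing time (a new reading comes with each control period).
- r.grab_frame(name): name is "scene" or "top" or "wrist"; returns (picture, depth): 420x560x3 uint8, red, green, blue; 420x560 float32, mm along the optical axis (not along the pixel's ray), 0 where there is no reading.
- r.calibration(name): a dict with "fx", "fy", "cx", "cy" (pixels), "T" (4x4, takes a point from camera to world coordinates). Camera axes: x right, y down, z forward; pixel columns grow to the right and rows downward; lengths in mm; the calibration is good to about 2 mm. A picture is of the moment at which its call begins: read the wrist's pose just before it. calibration takes no time and is no camera call; for the wrist camera it gives the pose at the moment of the call.
- r.hand_in(): hands the job in, once; it reports no verdict.
The state is a dict: "clock": time; "joint_positions": joint angles; "joint_vel": joint speeds; "joint_efforts": joint torques, N m; "tool_pos": TCP position; "eef_rot": TCP orientation; "ft_force": force on the tool from outside, world axes, zero at the start; "wrist_torque": the same for the moment, N m; "finger_gap": opening from 0.0 (shut) to 1.0 (fully open).
Only numpy, scipy, OpenCV 4.12 (cv2) and the standard library are available. Lean on these libraries where they do the work, as an engineer would, in place of code of your own. Each camera call takes 0.05 s, during which the arm holds its last target. There are 200 camera calls.

## Task

Two of the five amber sample vials in the blue rack have snapped necks and no caps. Take them out one at a time and push each through the sprung red flap of the yellow broken-glass bin, holding the flap open until the vial has dropped to the bottom, then letting it close after each. Leave the rack, the capped vials standing in it and the solvent bottle where they are.

Things in the scene. Friction and masses are not known exactly. Their poses are not given: they have to be found in the camera images.
- bin: Fixed broken-glass bin, 220 mm deep (x), 240 wide (y), 304 high: yellow box 170 high, white hood above. Origin: centre of underside; front is its -x side. The hood's front face leans back 30 degrees from upright (towards +x), from x -110 mm at height 170 to x -35 mm at height 300. Empty inside, floor 5 mm above the bench
- opening (a point): Centre of the opening (150 mm wide, 110 mm along the slope) in the outer plane of that face; bin frame x -72.5 mm, y 0, height 235 mm; axes as the bin's. A brow 190 mm wide, height 299-304 mm, juts over it to x -77 mm: enter tilted forward from vertical, 40 degrees has ample room, under 25 has not
- flap (a joint): Red flap (156 x 114 mm, 5 thick) closing the opening from inside, hinged at its top edge, swings inward: 0 shut, 1.2 rad at its stop. Sprung shut: 0.08 N m at 0, 0.2 N m at 0.6 rad (1-3 N at the lower edge); it shuts when nothing holds it and pinches a vial let go too early. Fingertips 50 mm past the opening's plane hold it about 0.6 rad open
- flap_edge (a point): Middle of the flap's free lower edge, moves with it (114 mm from the hinge)
- rack: Blue plastic rack standing loose on the bench (0.5 kg), 49 mm (x) by 243 mm (y) by 45 mm high, one row of five square 33 mm cells 46 mm apart along its y, the third in its middle, cell floor 6 mm above the bench. Origin at the centre of its underside
- broken_1: Broken vial: 28 mm diameter amber glass, neck and cap snapped off: a plain round body 74 mm tall with jagged splinters 3 to 16 mm above that, no cap, standing in one cell of the rack; origin at the centre of its underside (which stands 6 mm above the bench), z up along its axis; about 32 g; grip the plain body below 74 mm. It stands in any of the five cells
- broken_2: Broken vial: 28 mm diameter amber glass, neck and cap snapped off: a plain round body 74 mm tall with jagged splinters 3 to 16 mm above that, no cap, standing in one cell of the rack; origin at the centre of its underside (which stands 6 mm above the bench), z up along its axis; about 32 g; grip the plain body below 74 mm. It stands in any of the five cells
- vial_1: Capped vial: 28 mm diameter amber glass, sound: body 74 mm tall, white screw cap on top, 96 mm overall, standing in one cell of the rack; origin at the centre of its underside (which stands 6 mm above the bench), z up along its axis; about 55 g. It stands in any of the five cells and stays there
- vial_2: Capped vial: 28 mm diameter amber glass, sound: body 74 mm tall, white screw cap on top, 96 mm overall, standing in one cell of the rack; origin at the centre of its underside (which stands 6 mm above the bench), z up along its axis; about 55 g. It stands in any of the five cells and stays there
- vial_3: Capped vial: 28 mm diameter amber glass, sound: body 74 mm tall, white screw cap on top, 96 mm overall, standing in one cell of the rack; origin at the centre of its underside (which stands 6 mm above the bench), z up along its axis; about 55 g. It stands in any of the five cells and stays there
- solvent_bottle: Bystander: capped amber solvent bottle, 70 mm diameter, 135 mm tall, 0.35 kg, on the bench beyond the rack; origin at the centre of its underside
Not all that is in view belongs to the job. Leave any turquoise look-alike of the vial_2 alone.

How it is judged (in metres and radians):
On the way, in this order (a step that is already met when the one before it is completed fails the run):
1. one broken vial has dropped to the bottom of the bin while the flap is still held open (((z of broken_1 in the frame of bin between 0 and 0.125 m and x of broken_1 in the frame of bin between -0.11 and 0.11 m and y of broken_1 in the frame of bin between -0.12 and 0.12 m) or (z of broken_2 in the frame of bin between 0 and 0.125 m and x of broken_2 in the frame of bin between -0.11 and 0.11 m and y of broken_2 in the frame of bin between -0.12 and 0.12 m)) and value of joint flap above 0.25 rad), for 0.15 s.
2. the flap has closed again, with the other broken vial still outside the bin (value of joint flap below 0.08 rad and not (z of broken_1 in the frame of bin between 0 and 0.125 m and x of broken_1 in the frame of bin between -0.11 and 0.11 m and y of broken_1 in the frame of bin between -0.12 and 0.12 m and z of broken_2 in the frame of bin between 0 and 0.125 m and x of broken_2 in the frame of bin between -0.11 and 0.11 m and y of broken_2 in the frame of bin between -0.12 and 0.12 m)), for 0.1 s.
3. the other broken vial has dropped to the bottom too while the flap is held open (z of broken_1 in the frame of bin between 0 and 0.125 m and x of broken_1 in the frame of bin between -0.11 and 0.11 m and y of broken_1 in the frame of bin between -0.12 and 0.12 m and z of broken_2 in the frame of bin between 0 and 0.125 m and x of broken_2 in the frame of bin between -0.11 and 0.11 m and y of broken_2 in the frame of bin between -0.12 and 0.12 m and value of joint flap above 0.25 rad), for 0.15 s.
At the end, for the whole second after the job is handed in: Both broken vials lie at rest inside the bin (origin less than 125 mm above its underside, within its walls), the flap is shut (under 0.08 rad), and the three capped vials, the rack and the solvent bottle are within 30 mm of where they were, vials and bottle upright within 0.2 rad (z of broken_1 in the frame of bin between 0 and 0.125 m and x of broken_1 in the frame of bin between -0.11 and 0.11 m and y of broken_1 in the frame of bin between -0.12 and 0.12 m and z of broken_2 in the frame of bin between 0 and 0.125 m and x of broken_2 in the frame of bin between -0.11 and 0.11 m and y of broken_2 in the frame of bin between -0.12 and 0.12 m and linear speed of each of broken_1, broken_2 below 0.05 m/s and value of joint flap below 0.08 rad and distance of each of vial_1, vial_2, vial_3, rack, solvent_bottle from where it was at the start of the episode below 0.03 m and angle between each of vial_1, vial_2, vial_3, solvent_bottle's own z axis and vertical below 0.2 rad); the robot touches nothing.
It fails at once if a capped vial is lifted, shifted more than 30 mm or tipped ((distance of vial_1 from where it was at the start of the episode above 0.03 m or angle between vial_1's own z axis and vertical above 0.3 rad) or (distance of vial_2 from where it was at the start of the episode above 0.03 m or angle between vial_2's own z axis and vertical above 0.3 rad) or (distance of vial_3 from where it was at the start of the episode above 0.03 m or angle between vial_3's own z axis and vertical above 0.3 rad)).
It fails at once if the rack is pushed more than 30 mm (distance of rack from where it was at the start of the episode above 0.03 m).
It fails at once if the solvent bottle is pushed or toppled (distance of solvent_bottle from where it was at the start of the episode above 0.03 m or angle between solvent_bottle's own z axis and vertical above 0.3 rad).
It also fails if it takes over 72 s, if anything falls off the work surface, if the arm or the gripper's body presses on something with over 40 N, if the wrist force passes 120 N, or if a joint passes its speed limit or range.

## Working session

There is one attempt and no reset: what is moved stays moved. The work goes in short steps, Python scripts to look and compute and a tool call to move; the robot and the scene stay as the last step left them, time stands still between calls to the robot, and variables do not carry over. Pictures are saved under pics/ and viewed, about 8 in all and at most 12, crops included, and the job is handed in when it is done.

Besides the shell and the picture viewer there is one more tool, called after "Emit:" in YAML: its name, and indented under it one key for each argument. send_rows: Moves the arm, as the interface text tells. Its arguments: {"type":"object","properties":{"rows":{"type":"array"},"force":{"type":"number"}},"required":["rows"]}

```bash
mkdir -p pics; ls
cat > h.py <<'E'
from rig import r
import numpy as np, cv2
def snap(n,f):
    p,d=r.grab_frame(n); np.savez('pics/'+f+'.npz',p=p,d=d,T=r.calibration(n)['T']); cv2.imwrite('pics/'+f+'.png',p[:,:,::-1]); return p,d
def pts(n,f):
    z=np.load('pics/'+f+'.npz'); c=r.calibration(n); d=z['d']; v,u=np.indices(d.shape)
    P=np.stack([(u-c['cx'])/c['fx']*d,(v-c['cy'])/c['fy']*d,d,np.ones_like(d)],-1)@z['T'].T
    return z['p'],d,P[...,:3]
E
python3 - <<'E'
from h import *
a,_=snap('scene','s0'); b,_=snap('top','t0')
print(r.read_state()); print(r.tips_ahead)
for n in('scene','top','wrist'): print(r.calibration(n))
E
```

```text
pics
{'clock': 0.1, 'joint_positions': array([-70.86852188,  26.89146581,  -2.78389158,  87.86722296,
         1.3800922 ,  65.37303155,  -4.71601452]), 'joint_vel': array([ 0.02723612, -0.148214  , -0.05196602, -0.18849509, -0.04174965,
        0.05418613, -0.02297678]), 'joint_efforts': array([ 1.68502294e-03, -5.11517322e+01, -4.66589851e-02, -2.38390589e+01,
        1.07378178e-02,  4.34814676e-03,  2.11460758e-05]), 'tool_pos': array([239.36583292, 630.59542848, 238.37810832]), 'eef_rot': array([1.79997133e+02, 9.81650468e-02, 6.92131004e+01]), 'ft_force': array([-0.278433  ,  0.45394936,  0.09510781]), 'wrist_torque': array([ 0.044025  , -0.0470459 , -0.02106385]), 'finger_gap': 1.0029951698763204}
8.0
{'fx': 421.86063148403633, 'fy': 421.86063148403633, 'cx': 271.0897662034965, 'cy': 208.10341441874422, 'T': array([[-8.24772400e-01,  4.30238901e-01, -3.66940017e-01,
         8.99054314e+02],
       [ 5.65461077e-01,  6.29899037e-01, -5.32429313e-01,
         5.33737128e+02],
       [ 2.06336131e-03, -6.46623299e-01, -7.62806693e-01,
         8.82708992e+02],
       [ 0.0000000
[... 269 characters left out ...]
 [-9.99976591e-01,  5.23791964e-03,  4.40246225e-03,
         4.78858617e+01],
       [-4.90147502e-03, -9.94218660e-02, -9.95033300e-01,
         1.25311019e+03],
       [ 0.00000000e+00,  0.00000000e+00,  0.00000000e+00,
         1.00000000e+00]])}
{'fx': 315.5998440858589, 'fy': 315.5998440858589, 'cx': 280.43611821637705, 'cy': 205.32557927324794, 'T': array([[ 3.54318462e-01,  8.90180332e-01,  2.86421723e-01,
         1.65947545e+02],
       [ 9.35122579e-01, -3.36617718e-01, -1.10608655e-01,
         6.58325917e+02],
       [-2.04702245e-03,  3.07030109e-01, -9.51697600e-01,
         3.72888455e+02],
       [ 0.00000000e+00,  0.00000000e+00,  0.00000000e+00,
         1.00000000e+00]])}
```

View pics/s0.png

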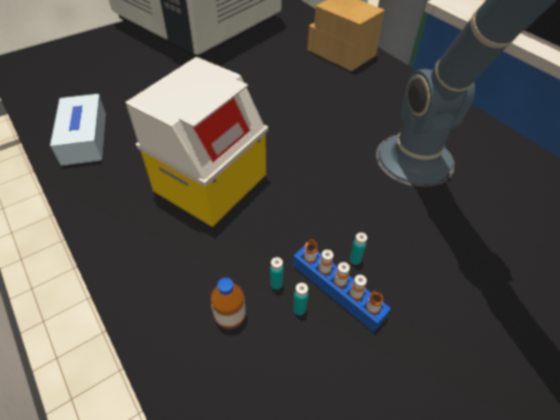

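View pics/t0.png

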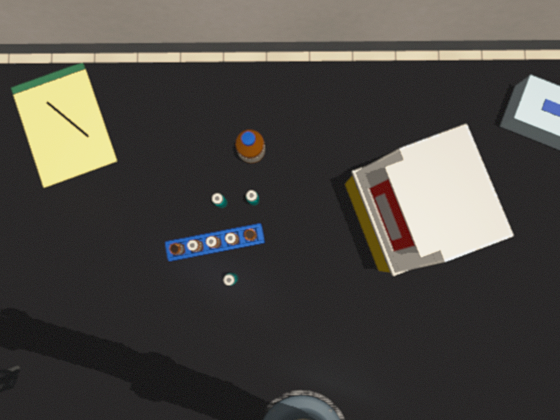

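Broken (no white cap): the end cells at scene (311,247) and (376,298), top (250,235) and (177,249). Capped in the three middle cells. The turquoise look-alikes are at scene (358,247), (277,272) and (301,298). The bin's flap faces roughly +y. Next I measure the rack and bin.

Run:
```python
from h import *
for n,f in(('top','t0'),('scene','s0')):
    p,d,P=pts(n,f); p=p.astype(int); R,G,B=p[...,0],p[...,1],p[...,2]; ok=d>0
    print(n,'floor z',np.median(P[200:215,300:320,2]))
    m=(B>120)&(R<60)&(G<110)&ok&(P[...,2]>36)&(P[...,2]<56)
    m=cv2.morphologyEx(m.astype(np.uint8),cv2.MORPH_CLOSE,np.ones((3,3)))>0
    m&=ok&(P[...,2]>36)&(P[...,2]<56)
    q=P[m][:,:2].astype(np.float32); print('rack',len(q),cv2.minAreaRect(q),np.median(P[m][:,2]))
    # hood top
    m=ok&(P[...,2]>285)&(P[...,2]<320)&(R>130)&(G>120)&(P[...,1]<0)&(P[...,1]>-600)&(P[...,0]>200)
    q=P[m][:,:2].astype(np.float32); print('hoodtop',len(q),cv2.minAreaRect(q),np.median(P[m][:,2]))
    m=ok&(R>90)&(G<60)&(B<60)&(P[...,2]>150)&(P[...,2]<310)
    q=P[m]; c=q.mean(0); w,v=np.linalg.eigh(np.cov((q-c).T)); print('flap',len(q),c,v[:,0],w)
    k=q[:,2]; 
    for uv in {'top':[(250,235),(177,249),(193,246),(212,241),(232,238),(248,138)],'scene':[(311,243),(376,297),(327,256),(343,268),(360,281),(226,285)]}[n]:
        print(uv,p[uv[1],uv[0]],P[uv[1],uv[0]].round(1))
im=cv2.imread('pics/t0.png')
a=cv2.resize(im[215:265,155:275],None,fx=5,fy=5,interpolation=2)
im=cv2.imread('pics/s0.png'); b=cv2.resize(im[230:330,260:400],(600,429),interpolation=2)
# only
cv2.imwrite('pics/c1.png',np.vstack([cv2.resize(a,(480,200)),cv2.resize(b,(480,343))]))
```

```text
top floor z -0.6260462654679486
rack 829 ((487.0791320800781, 215.1755828857422), (48.994754791259766, 243.9506072998047), 10.62995433807373) 44.29478096436583
hoodtop 10951 ((569.1757202148438, -278.75732421875), (240.36756896972656, 188.90542602539062), 20.25662612915039) 299.3448395041876
flap 931 [ 537.20392122 -191.86013268  219.95701597] [-0.30070938  0.81337484  0.4979912 ] [1.91278402e+00 3.38861753e+02 2.36067812e+03]
(250, 235) [78 63 52] [502.3 124.1  78.9]
(177, 249) [71 49 38] [469.3 300.8  78.1]
(193, 246) [150 143 133] [475.9 257.9 101.5]
(212, 241) [148 140 131] [487.5 212.9 101.2]
(232, 238) [196 186 171] [494.3 165.1 104.4]
(248, 138) [ 33 100 184] [728.3 125.5 134.1]
scene floor z -1.0312825026119867
rack 797 ((489.24908447265625, 215.27536010742188), (50.42670440673828, 243.49270629882812), 10.66016674041748) 43.39609416958956
hoodtop 4782 ((568.9859008789062, -277.90875244140625), (245.30007934570312, 191.870361328125), 19.795917510986328) 299.5873643433347
flap 1274 [ 543.20619972 -200.02760854  238.05156651] [-0.2976707   0.81538781  0.49652278] [   2.17940182  516.82107863 1968.86904826]
(311, 243) [97 56 19] [497.9 115.5  83. ]
(376, 297) [60 41 29] [467.1 301.3  76.4]
(327, 256) [214 204 187] [500.9 174.2 104. ]
(343, 268) [183 174 160] [491.1 217.  102.2]
(360, 281) [188 180 165] [481.2 261.   99.6]
(226, 285) [ 56 119 210] [728.3 126.2 131.8]
```

View pics/c1.png

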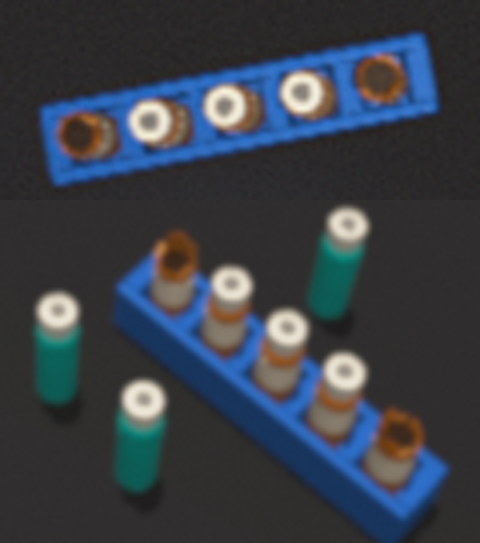

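Confirmed: the end cells hold the two broken vials and the middle three are capped. I'll write a helper that works out constant rows to a target pose.

```bash
cat >> h.py <<'E'
from scipy.spatial.transform import Rotation as Ro
bx=np.array([.346,-.938,0]);bx/=np.linalg.norm(bx); by=np.array([-bx[1],bx[0],0]); Z=np.array([0,0,1.])
O=np.array([563.3,-263,0])-72.5*bx+235*Z
def down(yaw): return Ro.from_euler('xyz',[180,0,yaw],degrees=True)
def tilt(a):
    a=np.radians(a); z=np.sin(a)*bx-np.cos(a)*Z; y=np.cos(a)*bx+np.sin(a)*Z
    return Ro.from_matrix(np.c_[np.cross(y,z),y,z])
def slopept(depth,s,): # tip pos in opening coords
    m=np.cos(np.pi/6)*bx-.5*Z; u=.5*bx+np.cos(np.pi/6)*Z
    return O+depth*m+s*u
def now():
    s=r.read_state(); return np.array(s['tool_pos']),Ro.from_euler('xyz',s['eef_rot'],degrees=True)
def plan(p1,R1,p0=None,R0=None,vmax=45,wmax=8):
    if p0 is None: p0,R0=now()
    rel=R0.inv()*R1; w=rel.as_rotvec(degrees=True); p=R0.inv().apply(p1-p0)
    n=int(max(1,np.ceil(np.linalg.norm(p)/vmax),np.ceil(np.linalg.norm(w)/wmax)))
    A=sum(Ro.from_rotvec(w*k/n,degrees=True).as_matrix() for k in range(n))
    d=np.linalg.solve(A,p)
    print(n,'rows of',(d/1000).round(4).tolist(),(w/n).round(2).tolist(),'start',p0.round(1))
    return p1,R1
E
python3 - <<'E'
from h import *
print(O,by)
a=plan(np.array([504.5,124.6,160]),down(10.6))
a=plan(np.array([504.5,124.6,57]),down(10.6),*a)
for t in (40,50):
    R=tilt(t); z=R.as_matrix()[:,2]
    m=np.cos(np.pi/6)*bx-.5*Z
    for tip in(-70,0,55): # tip depth along normal; axis through s=-8 at plane
        p=slopept(0,-8)+z*(tip/(z@m)-8); print(t,tip,p.round(1),R.as_euler('xyz',degrees=True).round(1))
E
```

```text
[ 538.20947948 -194.98003396  235.        ] [0.93820643 0.34607615 0.        ]
13 rows of [-0.0115, 0.0444, 0.006] [0.0, 0.01, 4.51] start [239.4 630.6 238.4]
3 rows of [0.0, -0.0, 0.0343] [0.0, 0.0, 0.0] start [504.5 124.6 160. ]
40 -70 [ 518.5 -141.5  291.3] [140.    0.   20.2]
40 0 [ 535.  -186.4  234.2] [140.    0.   20.2]
40 55 [ 548.1 -221.7  189.4] [140.    0.   20.2]
50 -70 [ 515.9 -134.4  278.9] [130.    0.   20.2]
50 0 [ 534.7 -185.5  233.2] [130.    0.   20.2]
50 55 [ 549.5 -225.6  197.3] [130.    0.   20.2]
```

Emit:
send_rows:
  rows:
    - [-0.0115,0.0444,0.006,0,0,4.5,0.06]
    - [-0.0115,0.0444,0.006,0,0,4.5,0.06]
    - [-0.0115,0.0444,0.006,0,0,4.5,0.06]
    - [-0.0115,0.0444,0.006,0,0,4.5,0.06]
    - [-0.0115,0.0444,0.006,0,0,4.5,0.06]
    - [-0.0115,0.0444,0.006,0,0,4.5,0.06]
    - [-0.0115,0.0444,0.006,0,0,4.5,0.06]
    - [-0.0115,0.0444,0.006,0,0,4.5,0.06]
    - [-0.0115,0.0444,0.006,0,0,4.5,0.06]
    - [-0.0115,0.0444,0.006,0,0,4.5,0.06]
    - [-0.0115,0.0444,0.006,0,0,4.5,0.06]
    - [-0.0115,0.0444,0.006,0,0,4.5,0.06]
    - [-0.0115,0.0444,0.006,0,0,4.5,0.06]
    - [0,0,0,0,0,0,0.06]
    - [0,0,0,0,0,0,0.06]
  force: 25

```text
clock: 1.98
tool_pos: [504.7, 126.2, 161.2]
eef_rot: [-180.0, 0.0, 10.7]
ft_force: [0.7, -0.2, -0.2]
finger_gap: 0.703
```

Run:
```python
from h import *
snap('wrist','w1'); p,d,P=pts('wrist','w1'); p=p.astype(int)
B=p[...,2];R=p[...,0];G=p[...,1]
m=(B>100)&(R<70)&(G<120)&(d>0)&(P[...,2]>36)&(P[...,2]<54)
print(m.sum()); 
v,u=np.nonzero(m); print(u.min(),u.max(),v.min(),v.max())
m=(P[...,2]>62)&(P[...,2]<100)&(d>0)&(np.hypot(P[...,0]-504,P[...,1]-125)<22)
q=P[m]; print(len(q),q.min(0),q.max(0)); c,rad=cv2.minEnclosingCircle(q[:,:2].astype(np.float32)); print(c,rad)
plan(np.array([504.5,124.6,57]),down(10.6))
```

```text
36
257 315 3 43
1481 [490.61726156 111.54224196  62.01643755] [517.89804487 139.00124935  97.54497433]
(504.5961608886719, 124.8768081665039) 14.197996139526367
3 rows of [-0.0002, 0.0008, 0.0348] [-0.01, -0.0, 0.08] start [504.7 126.9 161.3]
```

View pics/w1.png

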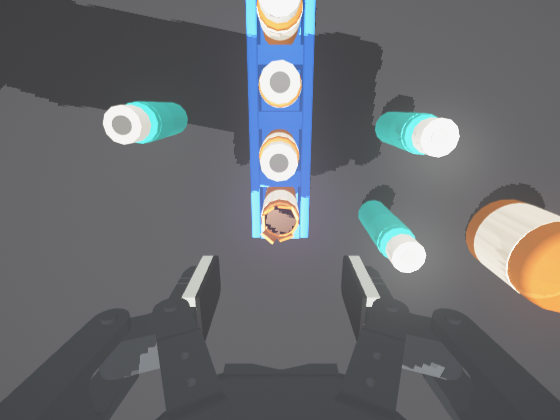

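The wrist view shows the broken vial at (280,222) in the rack's near end, neighbours capped, fingers straddling it. The depth circle is centred at (504.6, 124.9) with r 14.2, as it should be.

Emit:
send_rows:
  rows:
    - [0,0.002,0.035,0,0,0,0.06]
    - [0,0,0.035,0,0,0,0.06]
    - [0,0,0.02,0,0,0,0.06]
    - [0,0,0.014,0,0,0,0.06]
    - [0,0,0,0,0,0,0.06]
    - [0,0,0,0,0,0,0.015]
    - [0,0,0,0,0,0,0.015]
    - [0,0,0,0,0,0,0.015]
    - [0,0,0,0,0,0,0.015]
    - [0,0,0,0,0,0,0.015]
    - [0,0,0,0,0,0,0.015]
    - [0,0,0,0,0,0,0.015]
  force: 25

```text
clock: 3.52
tool_pos: [505.9, 124.0, 58.1]
eef_rot: [-180.0, -0.1, 10.7]
ft_force: [-1.9, -0.5, 6.1]
finger_gap: 0.315
```

Emit:
send_rows:
  rows:
    - [0,0,-0.015,0,0,0,0.015]
    - [0,0,-0.03,0,0,0,0.015]
    - [0,0,-0.045,0,0,0,0.015]
    - [0,0,-0.05,0,0,0,0.015]
    - [0,0,-0.05,0,0,0,0.015]
    - [0,0,-0.05,0,0,0,0.015]
    - [0,0,0,0,0,0,0.015]

```text
clock: 4.4
tool_pos: [507.2, 123.8, 302.1]
eef_rot: [-179.9, -0.5, 10.7]
ft_force: [0.4, -0.1, -1.4]
finger_gap: 0.315
```

Run:
```python
from h import *
s=r.read_state(); print(s['finger_gap'],s['ft_force'],s['joint_positions'])
snap('scene','s1')
R=tilt(50); z=R.as_matrix()[:,2]; m=np.cos(np.pi/6)*bx-.5*Z
f=lambda t:slopept(0,-8)+z*(t/(z@m)-8)
a=plan(f(-75),R)
plan(f(58),R,*a)
```

```text
0.31467254209895135 [ 0.43830422 -0.09504636 -1.4440502 ] [-36.07163281   9.02983242  20.35162212 105.00783893  -3.50193161
  66.02475263  -3.86959999]
7 rows of [-0.0081, 0.0332, 0.0156] [-7.13, 0.56, -1.29] start [505.7 123.6 299.5]
4 rows of [-0.0, -0.0, 0.0338] [0.0, 0.0, 0.0] start [ 514.5 -130.7  282.2]
```

View pics/s1.png

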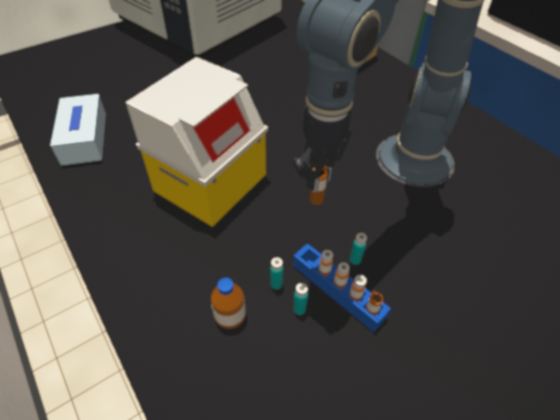

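The vial hangs from the gripper at (318,187), its cell (308,257) is empty, and everything else is undisturbed. Next I move to the tilted pre-entry pose.

Emit:
send_rows:
  rows:
    - [-0.004,0.0166,0.0078,-3.57,0.28,-0.65,0.015]
    - [-0.004,0.0166,0.0078,-3.57,0.28,-0.65,0.015]
    - [-0.004,0.0166,0.0078,-3.57,0.28,-0.65,0.015]
    - [-0.004,0.0166,0.0078,-3.57,0.28,-0.65,0.015]
    - [-0.004,0.0166,0.0078,-3.57,0.28,-0.65,0.015]
    - [-0.004,0.0166,0.0078,-3.57,0.28,-0.65,0.015]
    - [-0.004,0.0166,0.0078,-3.57,0.28,-0.65,0.015]
    - [-0.004,0.0166,0.0078,-3.57,0.28,-0.65,0.015]
    - [-0.004,0.0166,0.0078,-3.57,0.28,-0.65,0.015]
    - [-0.004,0.0166,0.0078,-3.57,0.28,-0.65,0.015]
    - [-0.004,0.0166,0.0078,-3.57,0.28,-0.65,0.015]
    - [-0.004,0.0166,0.0078,-3.57,0.28,-0.65,0.015]
    - [-0.004,0.0166,0.0078,-3.57,0.28,-0.65,0.015]
    - [-0.004,0.0166,0.0078,-3.57,0.28,-0.65,0.015]
    - [0,0,0,0,0,0,0.015]
    - [0,0,0,0,0,0,0.015]

```text
clock: 6.45
tool_pos: [516.2, -130.1, 287.8]
eef_rot: [130.0, 0.3, 20.3]
ft_force: [0.2, 0.1, 0.1]
finger_gap: 0.316
```

Run:
```python
from h import *
s=r.read_state(); print(s['finger_gap'],s['ft_force'],s['joint_positions'])
snap('scene','s2')
im=cv2.imread('pics/s2.png'); cv2.imwrite('pics/s2c.png',cv2.resize(im[20:260,100:420],(800,600)))
R=tilt(50); z=R.as_matrix()[:,2]; m=np.cos(np.pi/6)*bx-.5*Z
f=lambda t:slopept(0,-8)+z*(t/(z@m)-8)
p,R0=now(); print(R0.as_euler('xyz',degrees=True))
a=plan(f(-75),R)
plan(f(58),R)
```

```text
0.31644548316598 [0.21872829 0.11038635 0.05871803] [-41.23515224   9.57743055  28.09070241 122.68860934  56.45581859
  58.20871894 -28.74345139]
[129.98122254   0.30590411  20.33368975]
1 rows of [-0.002, -0.0045, 0.0038] [0.02, 0.13, 0.29] start [ 516.4 -130.   288.1]
4 rows of [-0.0005, -0.0011, 0.0347] [0.0, 0.03, 0.07] start [ 516.4 -130.   288.1]
```

View pics/s2c.png

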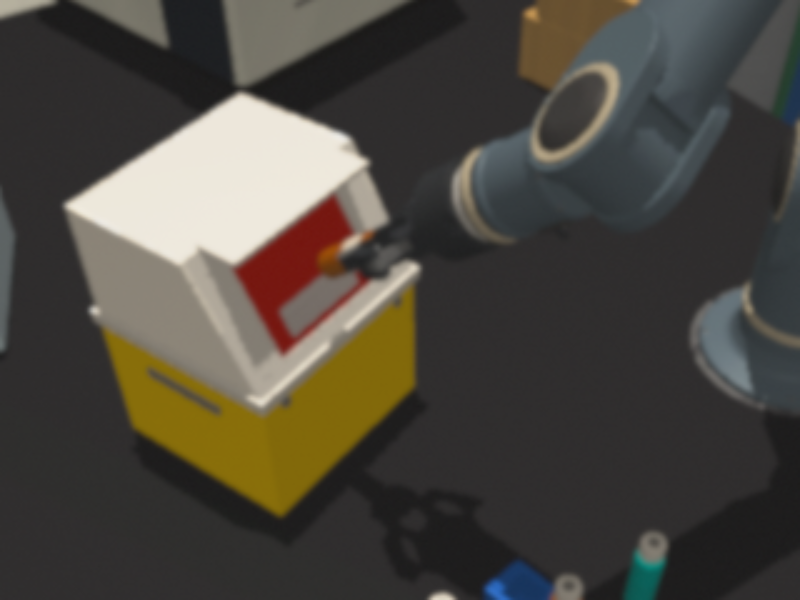

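The vial end (325,262) faces the flap squarely below the brow, so I go in.

Emit:
send_rows:
  rows:
    - [-0.001,-0.003,0.02,0,0,0,0.015]
    - [-0.001,-0.002,0.02,0,0,0,0.015]
    - [0,0,0.02,0,0,0,0.015]
    - [0,0,0.02,0,0,0,0.015]
    - [0,0,0.02,0,0,0,0.015]
    - [0,0,0.02,0,0,0,0.015]
    - [0,0,0.019,0,0,0,0.015]
    - [0,0,0,0,0,0,0.015]
    - [0,0,0,0,0,0,0.015]

```text
clock: 7.62
tool_pos: [549.4, -227.5, 194.6]
eef_rot: [130.0, 0.3, 20.3]
ft_force: [-0.9, 1.6, -4.8]
finger_gap: 0.316
```

Run:
```python
from h import *
R=tilt(50); z=R.as_matrix()[:,2]; m=np.cos(np.pi/6)*bx-.5*Z
s=r.read_state(); print(s['ft_force'],s['finger_gap'])
plan(slopept(0,-8)+z*(58/(z@m)-8),R)
p,R0=now(); print('tip depth',(p+8*z-O)@m)
```

```text
[-0.87282035  1.55285394 -4.84195252] 0.3163531454047946
1 rows of [0.0008, 0.001, -0.0] [-0.03, 0.16, 0.29] start [ 549.4 -227.5  194.6]
tip depth 57.83272210937641
```

Depth is 58 mm with light contact forces. I release and hold the flap.

Emit:
send_rows:
  rows:
    - [0,0,0,0,0,0,0.055]
    - [0,0,0,0,0,0,0.055]
    - [0,0,0,0,0,0,0.055]
    - [0,0,0,0,0,0,0.055]
    - [0,0,0,0,0,0,0.055]
    - [0,0,0,0,0,0,0.055]
    - [0,0,0,0,0,0,0.055]
    - [0,0,0,0,0,0,0.055]
    - [0,0,0,0,0,0,0.055]
    - [0,0,0,0,0,0,0.055]
    - [0,0,0,0,0,0,0.055]
    - [0,0,0,0,0,0,0.055]

```text
clock: 9.12
tool_pos: [549.9, -228.5, 195.4]
eef_rot: [129.9, 0.3, 20.3]
ft_force: [0.0, 2.7, 1.0]
finger_gap: 0.645
```

Run:
```python
from h import *
s=r.read_state(); print(s['ft_force'],s['finger_gap'])
snap('wrist','w2');
```

```text
[0.0237132  2.73470842 0.97030491] 0.6451698274415225
```

View pics/w2.png

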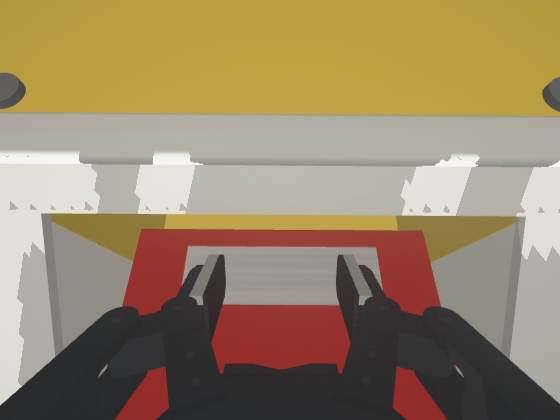

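The flap (red) is held open, the fingers (205–355,280) are empty, and nothing is caught at the gap. I withdraw so it can close.

Emit:
send_rows:
  rows:
    - [0,0,-0.02,0,0,0,0.055]
    - [0,0,-0.025,0,0,0,0.055]
    - [0,0,-0.03,0,0,0,0.055]
    - [0,0,-0.035,0,0,0,0.055]
    - [0,0,-0.035,0,0,0,0.055]
    - [0,0,-0.01,0,0,0,0.055]
    - [0,0,0,0,0,0,0.055]
    - [0,0,0,0,0,0,0.055]
    - [0,0,0,0,0,0,0.055]

```text
clock: 10.3
tool_pos: [508.7, -117.9, 294.3]
eef_rot: [129.9, 0.4, 20.2]
ft_force: [0.7, 0.1, 0.5]
finger_gap: 0.642
```

Run:
```python
from h import *
snap('wrist','w3'); snap('scene','s3'); snap('top','t3')
a=cv2.resize(cv2.imread('pics/w3.png'),(400,300)); b=cv2.imread('pics/s3.png')[40:290,120:420]; c=cv2.imread('pics/t3.png')[100:300,150:520]
cv2.imwrite('pics/m3.png',np.vstack([np.hstack([a,cv2.resize(b,(400,300))]),np.pad(cv2.resize(c,(555,300)),((0,0),(0,245),(0,0)))]))
p,d,P=pts('scene','s3'); p=p.astype(int)
m=(d>0)&(p[...,0]>90)&(p[...,1]<60)&(p[...,2]<60)&(P[...,2]>150)
q=P[m]; c=q.mean(0); w,v=np.linalg.eigh(np.cov((q-c).T)); print('flap',c,v[:,0],w)
plan(np.array([471,304.5,180]),down(10.6))
```

```text
flap [ 547.18709788 -199.82309771  240.09153469] [-0.29879272  0.81261787  0.50037496] [  13.2753195   423.78640999 1848.29864952]
10 rows of [0.0077, -0.0436, -0.0093] [5.0, -0.39, 0.92] start [ 509.  -117.3  294.5]
```

View pics/m3.png

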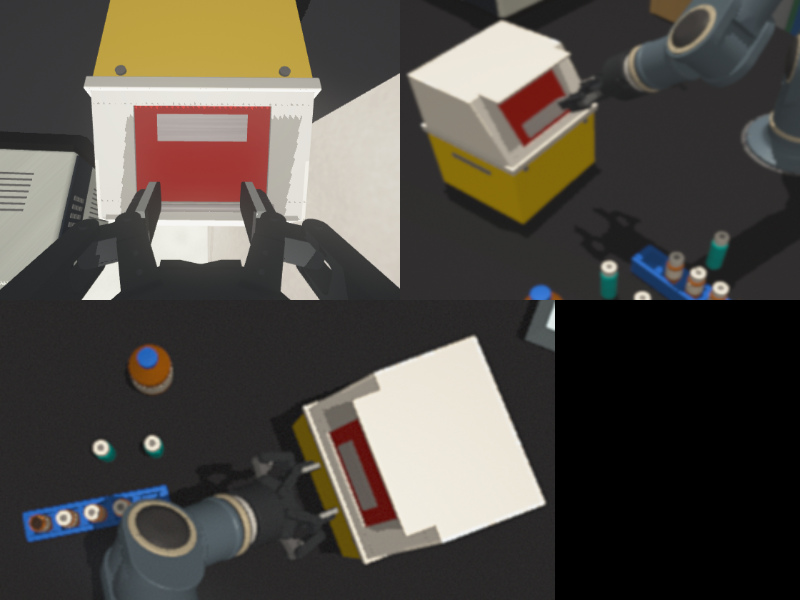

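The flap is shut (its plane and centroid are as at the start) and the rest is untouched. Now to above the second vial.

Emit:
send_rows:
  rows:
    - [0.0055,-0.0311,-0.0066,3.57,-0.28,0.66,0.06]
    - [0.0055,-0.0311,-0.0066,3.57,-0.28,0.66,0.06]
    - [0.0055,-0.0311,-0.0066,3.57,-0.28,0.66,0.06]
    - [0.0055,-0.0311,-0.0066,3.57,-0.28,0.66,0.06]
    - [0.0055,-0.0311,-0.0066,3.57,-0.28,0.66,0.06]
    - [0.0055,-0.0311,-0.0066,3.57,-0.28,0.66,0.06]
    - [0.0055,-0.0311,-0.0066,3.57,-0.28,0.66,0.06]
    - [0.0055,-0.0311,-0.0066,3.57,-0.28,0.66,0.06]
    - [0.0055,-0.0311,-0.0066,3.57,-0.28,0.66,0.06]
    - [0.0055,-0.0311,-0.0066,3.57,-0.28,0.66,0.06]
    - [0.0055,-0.0311,-0.0066,3.57,-0.28,0.66,0.06]
    - [0.0055,-0.0311,-0.0066,3.57,-0.28,0.66,0.06]
    - [0.0055,-0.0311,-0.0066,3.57,-0.28,0.66,0.06]
    - [0.0055,-0.0311,-0.0066,3.57,-0.28,0.66,0.06]
    - [0,0,0,0,0,0,0.06]
    - [0,0,0,0,0,0,0.06]
    - [0,0,0,0,0,0,0.06]

```text
clock: 12.58
tool_pos: [471.7, 304.1, 184.9]
eef_rot: [179.9, -0.0, 10.5]
ft_force: [-0.6, 0.3, 0.2]
finger_gap: 0.702
```

Run:
```python
from h import *
snap('wrist','w4'); p,d,P=pts('wrist','w4')
m=(P[...,2]>58)&(P[...,2]<100)&(d>0)&(np.hypot(P[...,0]-471,P[...,1]-304.5)<22)
q=P[m]; print(len(q),q.min(0),q.max(0)); c,rad=cv2.minEnclosingCircle(q[:,:2].astype(np.float32)); print(c,rad)
print(r.read_state()['eef_rot'])
plan(np.array([*c,57]),down(10.6))
```

```text
1268 [457.60830203 291.46794377  58.09891387] [486.26808749 319.16048852  97.40126183]
(471.8691101074219, 304.997314453125) 14.42771053314209
[ 1.79954149e+02 -2.91481983e-02  1.05394659e+01]
3 rows of [0.0001, -0.0002, 0.0427] [0.02, -0.01, -0.02] start [471.8 304.3 185. ]
```

View pics/w4.png

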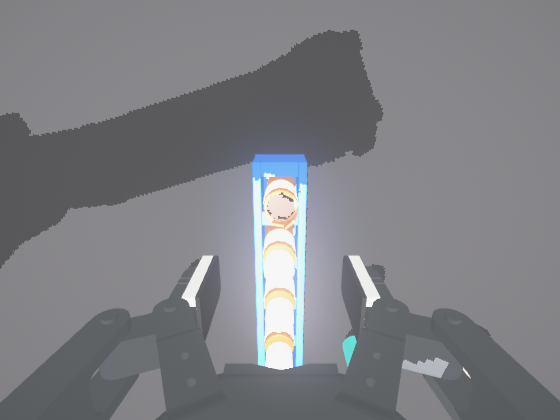

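The uncapped second vial is at (281,207), in line with the jaws, and its circle has r 14.4.

Emit:
send_rows:
  rows:
    - [0,-0.001,0.04,0,0,0,0.06]
    - [0,0,0.04,0,0,0,0.06]
    - [0,0,0.03,0,0,0,0.06]
    - [0,0,0.016,0,0,0,0.06]
    - [0,0,0,0,0,0,0.06]
    - [0,0,0,0,0,0,0.015]
    - [0,0,0,0,0,0,0.015]
    - [0,0,0,0,0,0,0.015]
    - [0,0,0,0,0,0,0.015]
    - [0,0,0,0,0,0,0.015]
    - [0,0,0,0,0,0,0.015]
    - [0,0,0,0,0,0,0.015]
  force: 25

```text
clock: 14.12
tool_pos: [472.6, 306.9, 60.4]
eef_rot: [-179.9, -0.2, 10.6]
ft_force: [-0.6, -1.3, 6.4]
finger_gap: 0.316
```

Emit:
send_rows:
  rows:
    - [0,0,-0.015,0,0,0,0.015]
    - [0,0,-0.03,0,0,0,0.015]
    - [0,0,-0.045,0,0,0,0.015]
    - [0,0,-0.05,0,0,0,0.015]
    - [0,0,-0.05,0,0,0,0.015]
    - [0,0,-0.05,0,0,0,0.015]
    - [0,0,0,0,0,0,0.015]

```text
clock: 15.0
tool_pos: [473.2, 307.2, 304.6]
eef_rot: [-179.7, -0.5, 10.6]
ft_force: [-0.0, 0.6, -0.5]
finger_gap: 0.315
```

Run:
```python
from h import *
s=r.read_state(); print(s['finger_gap'],s['ft_force'],s['joint_positions'])
a=plan(np.array([505.7,123.6,299.5]),down(10.6),)
```

```text
0.3148989571934129 [-0.03074074  0.64157082 -0.51300782] [-45.59381898  13.06262762  10.09489294  99.2488295   -2.48239817
  67.2864338  -24.24103301]
5 rows of [-0.0004, 0.0373, 0.0009] [-0.06, -0.11, -0.0] start [473.2 307.2 304.6]
```

Held. I carry it high over the rack to the same staging point, then to pre-entry as before.

Emit:
send_rows:
  rows:
    - [0,0.0373,0.001,0,0,0,0.015]
    - [0,0.0373,0.001,0,0,0,0.015]
    - [0,0.0373,0.001,0,0,0,0.015]
    - [0,0.0373,0.001,0,0,0,0.015]
    - [0,0.0373,0.001,0,0,0,0.015]
    - [0,0,0,0,0,0,0.015]

```text
clock: 15.75
tool_pos: [505.5, 119.1, 293.6]
eef_rot: [179.9, 0.0, 10.2]
ft_force: [0.4, 0.5, -0.4]
finger_gap: 0.315
```

Emit:
send_rows:
  rows:
    - [-0.004,0.0166,0.0078,-3.57,0.28,-0.65,0.015]
    - [-0.004,0.0166,0.0078,-3.57,0.28,-0.65,0.015]
    - [-0.004,0.0166,0.0078,-3.57,0.28,-0.65,0.015]
    - [-0.004,0.0166,0.0078,-3.57,0.28,-0.65,0.015]
    - [-0.004,0.0166,0.0078,-3.57,0.28,-0.65,0.015]
    - [-0.004,0.0166,0.0078,-3.57,0.28,-0.65,0.015]
    - [-0.004,0.0166,0.0078,-3.57,0.28,-0.65,0.015]
    - [-0.004,0.0166,0.0078,-3.57,0.28,-0.65,0.015]
    - [-0.004,0.0166,0.0078,-3.57,0.28,-0.65,0.015]
    - [-0.004,0.0166,0.0078,-3.57,0.28,-0.65,0.015]
    - [-0.004,0.0166,0.0078,-3.57,0.28,-0.65,0.015]
    - [-0.004,0.0166,0.0078,-3.57,0.28,-0.65,0.015]
    - [-0.004,0.0166,0.0078,-3.57,0.28,-0.65,0.015]
    - [-0.004,0.0166,0.0078,-3.57,0.28,-0.65,0.015]
    - [0,0,0,0,0,0,0.015]
    - [0,0,0,0,0,0,0.015]

```text
clock: 17.75
tool_pos: [516.7, -130.2, 285.0]
eef_rot: [130.0, 0.2, 20.3]
ft_force: [0.3, -0.1, -0.6]
finger_gap: 0.314
```

Run:
```python
from h import *
R=tilt(50); z=R.as_matrix()[:,2]; m=np.cos(np.pi/6)*bx-.5*Z
print(r.read_state()['finger_gap'],now()[1].as_euler('xyz',degrees=True))
f=lambda t:slopept(0,-8)+z*(t/(z@m)-8)
plan(f(-75),R); plan(f(58),R)
```

```text
0.3143996595995839 [130.00819731   0.21130642  20.25194725]
1 rows of [-0.0022, -0.0023, 0.0016] [-0.01, 0.13, 0.16] start [ 516.7 -130.2  285. ]
4 rows of [-0.0005, -0.0006, 0.0342] [-0.0, 0.03, 0.04] start [ 516.7 -130.2  285. ]
```

Emit:
send_rows:
  rows:
    - [-0.001,-0.002,0.02,0,0,0,0.015]
    - [-0.001,0,0.02,0,0,0,0.015]
    - [0,0,0.02,0,0,0,0.015]
    - [0,0,0.02,0,0,0,0.015]
    - [0,0,0.02,0,0,0,0.015]
    - [0,0,0.02,0,0,0,0.015]
    - [0,0,0.017,0,0,0,0.015]
    - [0,0,0,0,0,0,0.015]
    - [0,0,0,0,0,0,0.015]

```text
clock: 18.88
tool_pos: [549.7, -228.4, 195.0]
eef_rot: [130.0, 0.3, 20.2]
ft_force: [-0.6, 1.7, -5.6]
finger_gap: 0.318
```

Emit:
send_rows:
  rows:
    - [0,0,0,0,0,0,0.055]
    - [0,0,0,0,0,0,0.055]
    - [0,0,0,0,0,0,0.055]
    - [0,0,0,0,0,0,0.055]
    - [0,0,0,0,0,0,0.055]
    - [0,0,0,0,0,0,0.055]
    - [0,0,0,0,0,0,0.055]
    - [0,0,0,0,0,0,0.055]
    - [0,0,0,0,0,0,0.055]
    - [0,0,0,0,0,0,0.055]
    - [0,0,0,0,0,0,0.055]
    - [0,0,0,0,0,0,0.055]

```text
clock: 20.38
tool_pos: [550.0, -229.6, 195.8]
eef_rot: [129.9, 0.2, 20.2]
ft_force: [-0.1, 3.1, 1.6]
finger_gap: 0.644
```

Run:
```python
from h import *
snap('wrist','w5'); s=r.read_state(); print(s['ft_force'],s['finger_gap'],s['tool_pos'])
```

```text
[0.85329818 2.84287652 0.86955646] 0.6444860091991446 [ 550.0274206  -229.62104764  195.78011489]
```

View pics/w5.png

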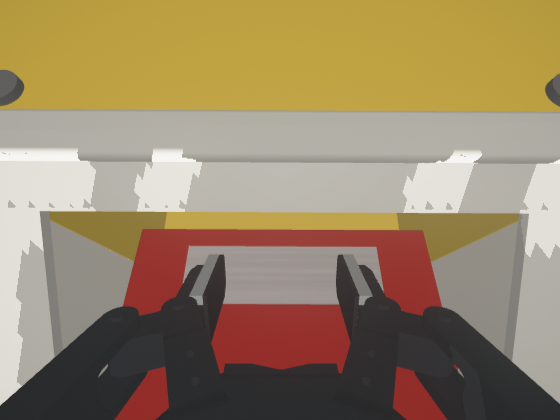

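The fingers are empty and the flap is held open. I withdraw.

Emit:
send_rows:
  rows:
    - [0,0,-0.02,0,0,0,0.055]
    - [0,0,-0.025,0,0,0,0.055]
    - [0,0,-0.03,0,0,0,0.055]
    - [0,0,-0.035,0,0,0,0.055]
    - [0,0,-0.035,0,0,0,0.055]
    - [0,0,-0.03,0,0,0,0.055]
    - [0,0,-0.03,0,0,0,0.055]
    - [0,0,0,0,0,0,0.055]
    - [0,0,0,0,0,0,0.055]
    - [0,0,0,0,0,0,0.055]
    - [0,0,0,0,0,0,0.055]

```text
clock: 21.8
tool_pos: [496.1, -82.7, 326.9]
eef_rot: [129.9, 0.3, 20.1]
ft_force: [-0.0, 0.1, 0.0]
finger_gap: 0.648
```

Run:
```python
from h import *
snap('scene','s6')
p,d,P=pts('scene','s6'); p=p.astype(int); R,G,B=p[...,0],p[...,1],p[...,2]
m=(d>0)&(R>90)&(G<60)&(B<60)&(P[...,2]>150)
q=P[m]; c=q.mean(0); w,v=np.linalg.eigh(np.cov((q-c).T)); print('flap',c,v[:,0],w)
m=(B>120)&(R<60)&(G<110)&(d>0)&(P[...,2]>36)&(P[...,2]<56)
print('rack',cv2.minAreaRect(P[m][:,:2].astype(np.float32)))
for u,v in[(327,256),(343,268),(360,281),(226,285)]: print(P[v,u].round(1))
```

```text
flap [ 543.28334163 -200.07951088  238.02165745] [-0.29703577  0.81316096  0.50053871] [   2.10942507  511.24133117 1972.34708818]
rack ((489.2452392578125, 215.5282440185547), (50.878440856933594, 242.4835662841797), 11.00467586517334)
[499.8 173.2 101.8]
[489.9 216.   99.7]
[481.8 261.4 100.8]
[728.6 127.  133.3]
```

View pics/s6.png

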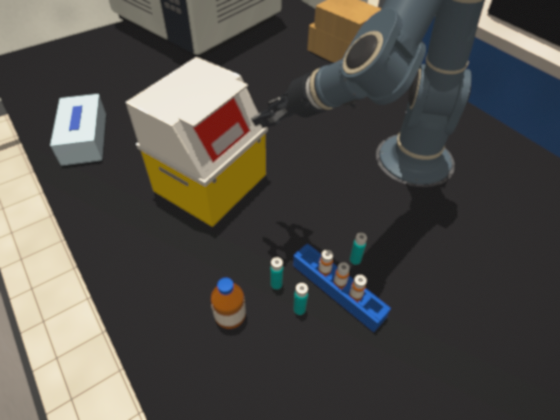

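Both end cells are empty, the three capped vials and bottle are in place, the flap is shut, and the arm is clear. I hand in.

```bash
python3 -c "
from rig import r
print(r.hand_in())"
```

```text
the job is handed in; nothing more can be done
None
```

I took both broken vials out of the rack's end cells and pushed them one at a time through the flap. Each time I held the flap open for about 1.5 s after letting go, then withdrew so it could close. I handed the job in at about 22 s on the robot's clock.

- **Flap:** it looked shut after each drop. After the last one, its measured position and tilt matched the start.
- **Rack and bystanders:** the rack, the capped vials and the solvent bottle measured within about 2 mm of where they began, and they stand upright in the last picture.
- **Arm:** it was clear of everything, with almost no force on it.
- **Not directly seen:** the vials at rest inside the bin are out of the cameras' view. I take them to be there because the fingers came out empty, nothing was caught in the flap and it closed fully.

No checks failed or disagreed.

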